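# Slide the instrument cassette under the reader bridge

## Task

Without gripping or lifting it, push the flat steel cassette with the turquoise end bands across the bench and under the low white reader bridge, keeping it flat, until it rests squarely against the grey stop at the far end. Then press the green button beside the bridge all the way down to start the reading and let go. Leave everything else on the bench where it is.

Things in the scene. Friction and masses are not known exactly. Their poses are not given: they have to be found in the camera images.
- cassette: Flat closed steel instrument cassette, solid block 180 (its x) x 90 (its y) x 24 mm high, turquoise bands at both ends, lying loose on the bench; about 0.35 kg (0.25 to 0.5 kg). Origin at the centre of its underside. Both ends are alike.
- reader: White reader bridge fixed to the bench. Origin on the bench under the beam's middle; +x = direction of insertion (entry faces its -x), z up. Beam along y, x -30 to +30 mm, underside 28 mm, top 60 mm above the bench; posts 21 mm thick leave 108 mm clear width (y -54 to +54 mm). The cassette is home with its origin at x = 0, 60 mm of it still standing out of the entry.
- stop (a point): Middle of the face of the grey stop bar (20 mm high, 140 mm wide along the reader's y) that closes the channel at reader x = +90 mm, y = 0, 10 mm above the bench. Grey side rails 14 mm high continue the 108 mm wide channel from the posts to the stop; their outer faces are 140 mm apart.
- button (a joint): Green push button on the pod: 0 = up, 0.006 m = fully pressed; pressed straight down, springs back, about 4 N to reach the bottom.
- button_top (a point): Centre of the top of the green button cap (32 mm across), at reader x = 0, y = +103 mm. It stands on a grey pod 44 mm high (reader x -30 to +30, y 75 to 131 mm) beside the bridge.
- pink_bottle: Bystander: pink plastic bottle, 60 mm across, 170 mm tall. Origin at the underside.
- amber_jar: Bystander: amber glass jar, 48 mm across, 75 mm tall. Origin at the underside.
- dappen: Bystander: small blue ceramic cup, 36 mm across, 30 mm tall. Origin at the underside.
- bur_block: Bystander: aluminium block with small burs, 60 x 40 x 28 mm, pins to 42 mm. Origin at the underside.
- yellow_cassette: Bystander: a second cassette like the first but with YELLOW end bands; not to be used. Origin at the underside.
- spatula: Bystander: white-handled mixing spatula lying flat, 170 mm long. Origin at the underside.
- pen_cup: Bystander: black cup of pens, 76 mm across, 141 mm tall to the pen tops. Origin at the underside.
Not all that is in view belongs to the job. Leave any blue look-alike of the cassette alone.

How it is judged:
By the outcome, as a careful person would: the job done as asked, in the order asked, and still so for the second after the job is handed in, with the robot touching nothing.
It also fails if it takes over 72 s, if anything falls off the work surface, if the arm or the gripper's body presses on something with over 40 N, if the wrist force passes 120 N, or if a joint passes its speed limit or range.

## Robot

A 6-joint arm with a two-finger parallel gripper is mounted at the origin on the work surface. World frame = base frame: x ahead of the robot, y to its left, z up, the work surface at z = 0. Lengths are in m, angles in rad, forces in N, time in s.
With the tool pointing down it reaches from about 0.325 to 0.925 m from the base axis. Payload 3.1 kg.
Tool frame: the origin (TCP) lies at the very end of the fingers, on their centre line; the grasp point (between the pads) lies 19 mm behind it; z points along the fingers, y is the direction in which the jaws open and shut (so a half turn about z gives the same grasp; the last joint's range is limited). The gripper opens to 85 mm and grips with 20 to 120 N. Pads are 22 mm wide; open, the fingers measure 114 mm over their backs; the gripper's body (76 mm by 85 mm) begins 54 mm behind the grasp point. The pads swing forward as they close: fully open they stand 13 mm farther back than shut.
Start: joints at [-1.428, 0.217, 1.613, -0, 1.311, -0.112], TCP at [0.158, -0.605, 0.199] pointing down, gripper open.
Joint ranges: [-2.75, 2.75], [-0.78, 2.1], [0.31, 2.55], [-1.13, 4.27], [0.13, 2.63], [-2.58, 2.58]. Speed limits (rad/s): [2.79, 2.79, 3.14, 3.14, 3.14, 3.14].

## Interface

Orientations are given as a unit quaternion [w, x, y, z].
In Python, from plant import ctrl gives the robot as it stands.
- The arm moves only by the tool apply_moves, never from a script. Its argument "plan" is a list of rows, each a list of 3 entries, a list of its own where there are three numbers: the shift along the world's x, y, z in mm, then the turn, a rotation vector about the world's x, y, z in degrees, then the finger opening in mm, from 0 to 85.4. A call has 1 to 10 rows; each row shifts and turns the pose as measured when the row begins; what a row does not reach is not made up. A row lasts 1/8 s, in which the tool goes at most 62.5 mm and 10.7 degrees, less where a joint would pass 70% of its speed; a pose out of reach is approached as far as the arm can. A call with a gripper value outside its range is refused whole. The fingers move at their own pace and stop on an object; "squeeze" is the grip in N (left out, the last holds). Time passes only in rows, so rows that do not move let the fingers close. It gives the time, the measured TCP pose, the force and the opening at its end, in the units of the state.
- ctrl.sense(): the state, without advancing time (a new reading comes with each control period).
- ctrl.get_image(name): name is "scene" or "top"; returns the picture (480x640x3 uint8, red, green, blue); there is no depth.
- ctrl.get_calibration(name): a dict with "fovy" (degrees; the focal length in pixels is half the picture's height over the tangent of half this angle, whatever the lens; pixels are square), "cx", "cy" (the principal point, pixels), "T" (4x4, takes a point from camera to world coordinates). Camera axes: x right, y down, z forward; pixel columns grow to the right and rows downward; lengths in m; the calibration is good to about 2 mm. A picture is of the moment at which its call begins. get_calibration takes no time and is no camera call.
- ctrl.close_job(): hands the job in, once; it reports no verdict.
The state is a dict: "time_s": time; "joints": joint angles; "dq": joint speeds; "joint_efforts": joint torques, N m; "tcp_pos": TCP position; "ee_rot": TCP orientation; "ft_force": force on the tool from outside, world axes, zero at the start; "ft_torque": the same for the moment, N m; "opening": finger opening in m.
Only numpy, scipy, OpenCV 4.12 (cv2) and the standard library are available. Lean on these libraries where they do the work, as an engineer would, in place of code of your own. Each camera call takes 0.05 s, during which the arm holds its last target. There are 200 camera calls.

## Working session

There is one attempt and no reset: what is moved stays moved. The work goes in short steps, Python scripts to look and compute and a tool call to move; the robot and the scene stay as the last step left them, time stands still between calls to the robot, and variables do not carry over. Pictures are saved under pics/ and viewed, on a budget of 10 in all, crops included, one or two more only if the job needs it, and the job is handed in when it is done.

Besides the shell and the picture viewer there is one more tool, called after "Emit:" as name(argument=value, ...), one argument or row to a line, values as JSON. apply_moves: Moves the arm, as the interface text tells. Its arguments: {"type":"object","properties":{"plan":{"type":"array"},"squeeze":{"type":"number"}},"required":["plan"]}

```bash
mkdir -p pics
cat > h.py <<'E'
import numpy as np, cv2
from plant import ctrl
def cal(n):
    c=ctrl.get_calibration(n); f=240/np.tan(np.radians(c["fovy"])/2); return f,c["cx"],c["cy"],np.array(c["T"])
def unproj(n,u,v,z):
    f,cx,cy,T=cal(n); d=T[:3,:3]@np.array([(u-cx)/f,(v-cy)/f,1]); o=T[:3,3]
    return o+d*(z-o[2])/d[2]
def proj(n,p):
    f,cx,cy,T=cal(n); q=T[:3,:3].T@(np.array(p)-T[:3,3]); return q[0]/q[2]*f+cx,q[1]/q[2]*f+cy
def shot(n,name):
    im=ctrl.get_image(n); cv2.imwrite("pics/"+name,im[:,:,::-1]); return im
E
python3 - <<'E'
from h import *
shot("top","top0.png"); shot("scene","scene0.png")
for n in("top","scene"): print(cal(n))
s=ctrl.sense(); print(s)
E
```

```text
(np.float64(436.6902869256584), 314.02285178895477, 231.46460212834268, array([[ 0.0177362 , -0.99849404,  0.05191423,  0.50340309],
       [-0.99968208, -0.01864009, -0.0169792 , -0.03436236],
       [ 0.01792132, -0.05159658, -0.9985072 ,  0.93214061],
       [ 0.        ,  0.        ,  0.        ,  1.        ]]))
(np.float64(481.6731691540526), 322.62644300784143, 236.46059720673222, array([[ 0.21192435,  0.73920368, -0.63926988,  1.27273453],
       [ 0.97728191, -0.15838602,  0.14083302, -0.20741063],
       [ 0.00285287, -0.65459284, -0.75597624,  0.9061194 ],
       [ 0.        ,  0.        ,  0.        ,  1.        ]]))
{'time_s': 0.1, 'joints': array([-1.42816385e+00,  2.17709710e-01,  1.61480690e+00,  1.23498771e-05,
        1.31134035e+00, -1.12209907e-01]), 'dq': array([-0.00113521, -0.00189047, -0.0031736 , -0.0015361 , -0.00043916,
       -0.00129108]), 'joint_efforts': array([-1.58560277e-03, -3.98080122e+01, -3.04971242e+01, -2.28762369e-04,
        4.24152633e-03, -2.14780812e-05]), 'tcp_pos': array([ 0.15745829, -0.60397969,  0.19816238]), 'ee_rot': array([-1.13211111e-03,  9.91892465e-01,  1.27075005e-01, -1.12550365e-05]), 'ft_force': array([-0.08941542,  0.32416172,  1.0757598 ]), 'ft_torque': array([ 0.01837546, -0.02059374, -0.03553991]), 'opening': 0.08537348829614466}
```

View pics/top0.png

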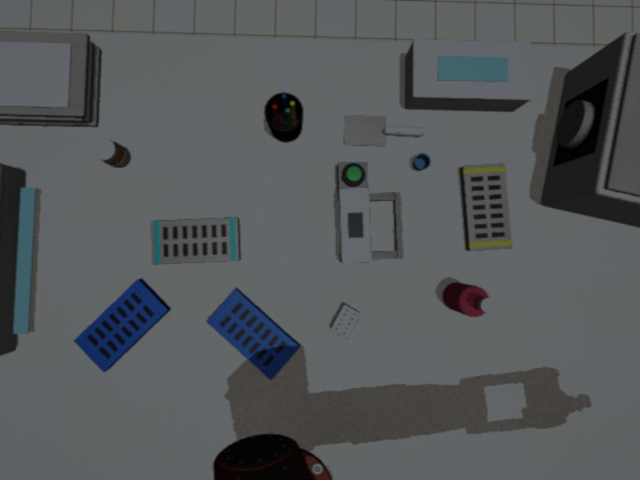

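View pics/scene0.png

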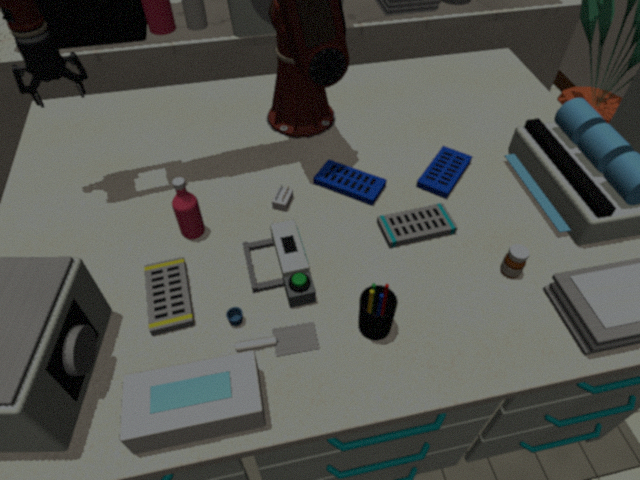

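The top view shows four cassette-like things:
- (195,240): steel with turquoise bands, which fits the description.
- (122,325) and (253,333): blue look-alikes.
- (487,207): yellow bands.

The reader is at (356,225), with the entry facing image-left, the stop at (398,225) and the button at (353,174). I'll confirm with a crop and measure.

Run:
```python
from h import *
im=cv2.imread("pics/top0.png")
c=cv2.resize(im[150:280,145:410],None,fx=3,fy=3,interpolation=cv2.INTER_CUBIC); cv2.imwrite("pics/crop0.png",cv2.convertScaleAbs(c,alpha=1.6))
hsv=cv2.cvtColor(im,cv2.COLOR_BGR2HSV)
m=cv2.inRange(hsv,(80,90,60),(95,255,255)); 
n,l,st,ce=cv2.connectedComponentsWithStats(m)
P=[]
for i in range(1,n):
    if st[i,4]>30:
        w=unproj("top",*ce[i],.024); print("turq",st[i],ce[i].round(1),w.round(4))
m=cv2.inRange(hsv,(50,120,60),(75,255,255)); n,l,st,ce=cv2.connectedComponentsWithStats(m)
for i in range(1,n):
    if st[i,4]>30: print("green",st[i],ce[i].round(1),unproj("top",*ce[i],.056).round(4))
```

```text
turq [439  57  57  24 746] [459.5  69.9] [ 0.902  -0.3544  0.024 ]
turq [230 217   6  44 219] [232.4 238.7] [0.5324 0.1193 0.024 ]
turq [154 221   6  43 221] [156.5 242. ] [0.5228 0.2753 0.024 ]
green [346 166  16  15 175] [353.6 173.3] [ 0.6684 -0.1274  0.056 ]
```

View pics/crop0.png

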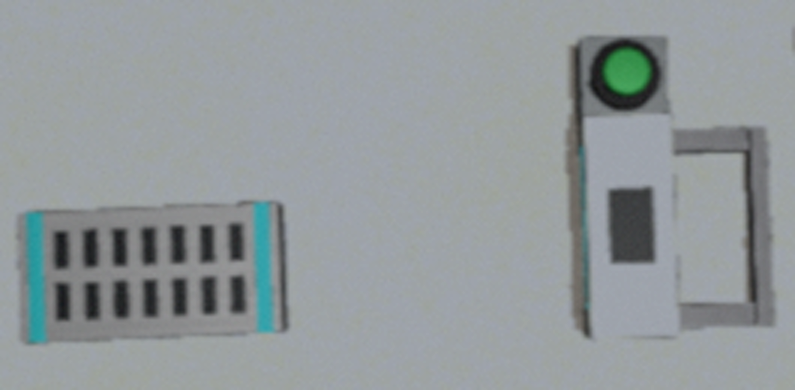

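```bash
cat >> h.py <<'E'
from scipy.optimize import least_squares
def R2(a): return np.array([[np.cos(a),-np.sin(a)],[np.sin(a),np.cos(a)]])
def fitpose(n,model,px,x0):
    f=lambda p:(np.array([proj(n,[*(p[:2]+R2(p[2])@np.array(m[:2])),m[2]]) for m in model])-px).ravel()
    r=least_squares(f,x0,loss="soft_l1"); return r.x,r.fun.reshape(-1,2)
E
python3 - <<'E'
from h import *
px=np.array([[585,113],[670,113],[590,337],[680,335],[750,150],[754,303],[627,71],[764,128],[774,325]],float)/3+[144.67,149.67]
mod=[(-.03,.075,.06),(.03,.075,.06),(-.03,-.075,.06),(.03,-.075,.06),(.09,.054,.02),(.09,-.054,.02),(0,.103,.055),(.1,.07,.02),(.1,-.07,.02)]
p,r=fitpose("top",mod,px,[.565,-.127,-1.57]); print("reader",p,np.degrees(p[2])); print(r.round(1))
im=cv2.imread("pics/scene0.png"); hsv=cv2.cvtColor(im,cv2.COLOR_BGR2HSV)
m=cv2.inRange(hsv,(50,120,60),(75,255,255)); n,l,st,ce=cv2.connectedComponentsWithStats(m)
for i in range(1,n):
    if st[i,4]>30: print("green scene",ce[i],unproj("scene",*ce[i],.056))
print("pred btn",p[:2]+R2(p[2])@[0,.103])
pc=np.array([[24,213],[281,202],[286,330],[26,343]],float)/3+[144.67,149.67]
mc=[(-.09,.045,.024),(.09,.045,.024),(.09,-.045,.024),(-.09,-.045,.024)]
q,r=fitpose("top",mc,pc,[.5276,.1973,-1.51]); print("cass",q,np.degrees(q[2])); print(r.round(1))
print("cass in reader", R2(p[2]).T@(q[:2]-p[:2]), np.degrees(q[2]-p[2]))
m=cv2.inRange(hsv,(80,90,60),(98,255,255))
n,l,st,ce=cv2.connectedComponentsWithStats(m)
for i in range(1,n):
    if st[i,4]>30: print("turq scene",ce[i],unproj("scene",*ce[i],.024))
for nm,u,v,z in (("bur",346,321,.03),("blue near",253,333,.02),("pen cup",283,117,0.05),("blue corner",237,291,.024),("jar",115,155,.04)): print(nm,unproj("top",u,v,z).round(3))
E
```

```text
reader [ 0.56442146 -0.13141364 -1.53169232] -87.75950527450914
[[-0.4  0.2]
 [ 1.  -0.3]
 [-0.2  0.2]
 [-0.2  0.2]
 [ 0.3 -0.4]
 [ 0.6 -0.1]
 [-0.1  0.6]
 [ 0.1 -0.7]
 [-1.1  0.1]]
green scene [298.62857143 278.40714286] [ 0.66064258 -0.12549592  0.056     ]
pred btn [ 0.66734272 -0.12738696]
cass [ 0.52779841  0.19391667 -1.50691722] -86.33999680393514
[[-0.8 -0.1]
 [ 0.6 -0.3]
 [ 0.5  0.3]
 [-0.3  0.1]]
cass in reader [-0.32651336 -0.02387658] 1.4195084705739953
turq scene [584.26035503 108.34319527] [0.17710854 0.87761237 0.024     ]
turq scene [609.19396552 134.10344828] [0.3116132  0.87652113 0.024     ]
turq scene [632.61333333 159.24666667] [0.42842467 0.87303194 0.024     ]
turq scene [538.19073569 193.72343324] [0.50028296 0.54254845 0.024     ]
turq scene [446.27522936 216.63302752] [0.52748417 0.27492529 0.024     ]
turq scene [387.96581197 228.93162393] [0.53651615 0.1190867  0.024     ]
turq scene [184.17181467 386.89382239] [ 0.84203966 -0.3813578   0.024     ]
turq scene [609.37826087 385.14347826] [1.00991817 0.41404471 0.024     ]
turq scene [591.825    414.809375] [1.05403186 0.34869258 0.024     ]
turq scene [386.24324324 435.94787645] [ 1.0105692  -0.03187139  0.024     ]
turq scene [561.70445344 441.63967611] [1.0856217  0.26927785 0.024     ]
turq scene [378.2761194  465.02736318] [ 1.05431724 -0.05966882  0.024     ]
turq scene [411.675 474.95 ] [ 1.0814556  -0.00878237  0.024     ]
bur [ 0.368 -0.119  0.03 ]
blue near [0.339 0.072 0.02 ]
pen cup [0.783 0.018 0.05 ]
blue corner [0.425 0.107 0.024]
jar [0.699 0.361 0.04 ]
```

The crop confirms the turquoise cassette at (195,240), and the blue strip under the beam belongs to the reader. Both cameras agree on the cassette to about 5 mm. In the reader frame it sits at x −328, y −24 mm, turned +1.3°. I'm moving behind it with the jaws across its width.

Emit:
apply_moves(
  plan=[
    [[18,45,5],[0,0,8],50],
    [[18,46,5],[0,0,8],50],
    [[18,46,5],[0,0,8],50],
    [[18,46,5],[0,0,8],50],
    [[18,46,0],[0,0,8],50],
    [[18,46,0],[0,0,8],50],
    [[18,46,0],[0,0,8],50],
    [[18,46,0],[0,0,8],50],
    [[18,46,0],[0,0,8],50],
    [[18,46,0],[0,0,7],50],
  ],
)

```text
time_s: 1.35
tcp_pos: [0.3379, -0.1303, 0.2128]
ee_rot: [-0.004, 0.671, 0.742, -0.001]
ft_force: [0.4, -1.4, -0.9]
opening: 0.0501
```

Emit:
apply_moves(
  plan=[
    [[18,46,0],[0,0,0],50],
    [[18,46,0],[0,0,0],50],
    [[18,46,0],[0,0,0],50],
    [[18,46,0],[0,0,0],50],
    [[18,46,0],[0,0,0],50],
    [[18,46,0],[0,0,0],50],
    [[18,46,0],[0,0,0],50],
    [[18,46,0],[0,0,0],50],
  ],
)

```text
time_s: 2.35
tcp_pos: [0.4822, 0.2512, 0.2101]
ee_rot: [-0.003, 0.67, 0.743, -0.002]
ft_force: [-0.0, -0.8, 0.8]
opening: 0.0502
```

Emit:
apply_moves(
  plan=[
    [[18,36,0],[0,0,-2.4],50],
    [[18,36,0],[0,0,0],50],
    [[0,0,-50],[0,0,0],50],
    [[0,0,-50],[0,0,0],50],
    [[0,0,-40],[0,0,0],50],
    [[0,0,0],[0,0,0],50],
  ],
)

```text
time_s: 3.1
tcp_pos: [0.5177, 0.3295, 0.0639]
ee_rot: [-0.003, 0.683, 0.73, -0.003]
ft_force: [-0.4, -0.2, 0.3]
opening: 0.05
```

Run:
```python
from h import *
s=ctrl.sense(); print(s["tcp_pos"],s["ee_rot"],s["ft_force"])
```

```text
[0.51767822 0.32949351 0.06394696] [-0.00336569  0.68340897  0.73002243 -0.00284618] [-0.42488562 -0.24186862  0.2747965 ]
```

Emit:
apply_moves(
  plan=[
    [[3,0,-35],[0,0,0],50],
    [[0,0,-17],[0,0,0],50],
    [[0,0,-5],[0,0,0],50],
    [[0,0,0],[0,0,0],50],
  ],
)

```text
time_s: 3.6
tcp_pos: [0.5258, 0.332, 0.0126]
ee_rot: [-0.001, 0.683, 0.73, 0.002]
ft_force: [-0.3, 0.0, 0.7]
opening: 0.0505
```

Run:
```python
from h import *
s=ctrl.sense(); print(s["tcp_pos"],s["ee_rot"],s["ft_force"],s["joints"])
im=shot("scene","s1.png")[:,:,::-1]
c=cv2.resize(im[120:280,330:530],None,fx=4,fy=4,interpolation=cv2.INTER_CUBIC)[:600]; cv2.imwrite("pics/s1c.png",cv2.convertScaleAbs(c,alpha=1.4))
```

```text
[0.52578532 0.33195627 0.01257241] [-0.00148261  0.68344585  0.7299967   0.00209685] [-0.29324976  0.03745074  0.68156227] [0.44800915 0.42249343 1.73519752 0.00515218 0.98107153 0.37930495]
```

View pics/s1c.png

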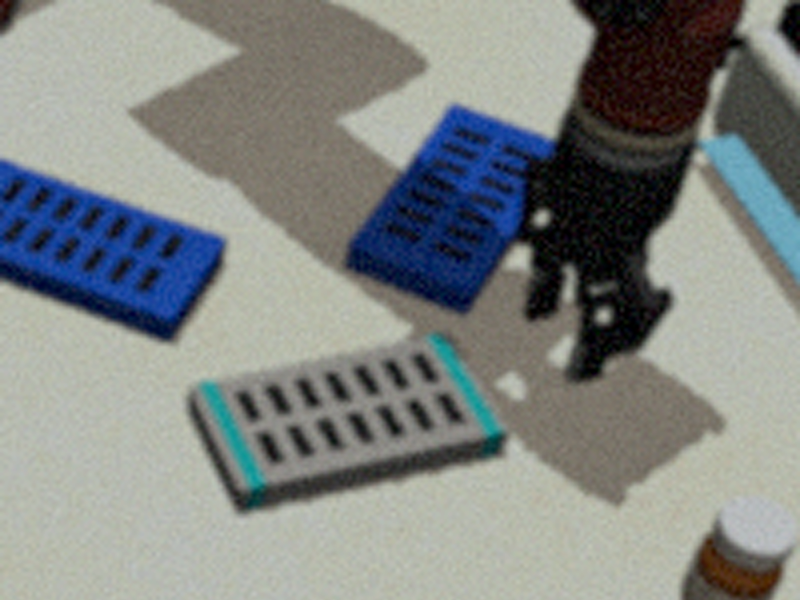

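The scene crop shows both finger tips low behind the rear turquoise end, spread across it and clear of the blue cassettes. Lowering a bit, then making contact.

Emit:
apply_moves(
  plan=[
    [[-1,-10,-6],[0,0,0],50],
    [[0,-10,-2],[0,0,0],50],
    [[0,-8,0],[0,0,0],50],
    [[0,-6,0],[0,0,0],50],
    [[2,-10,0],[0,0,0],50],
    [[2,-10,0],[0,0,0],50],
    [[2,-10,0],[0,0,0],50],
  ],
)

```text
time_s: 4.53
tcp_pos: [0.5336, 0.2646, 0.0077]
ee_rot: [-0.0, 0.683, 0.73, 0.005]
ft_force: [-0.5, -0.6, -0.0]
opening: 0.0502
```

```bash
cat >> h.py <<'E'
RD=np.array([.5644,-.1314,np.radians(-87.76)])
def cass(n="top",im=None):
    im=ctrl.get_image(n) if im is None else im
    hsv=cv2.cvtColor(im,cv2.COLOR_RGB2HSV); m=cv2.inRange(hsv,(80,90,40),(98,255,255)); k,l,st,ce=cv2.connectedComponentsWithStats(m)
    for i in range(1,k):
        if st[i,4]>25:
            w=unproj(n,*ce[i],.024)[:2]
            if .4<w[0]<.68 and -.35<w[1]<.4: print(" band",st[i,4],"world",w.round(4),"reader",(R2(RD[2]).T@(w-RD[:2])*1000).round(1))
def rep():
    s=ctrl.sense(); q=s["ee_rot"]; t=s["tcp_pos"]
    print("t",s["time_s"],"tcp",t.round(4),"in reader",(R2(RD[2]).T@(t[:2]-RD[:2])*1000).round(1),"yaw",2*np.degrees(np.arctan2(q[2],q[1]))-90,"rel",2*np.degrees(np.arctan2(q[2],q[1]))-92.24,"F",s["ft_force"].round(1),"op",s["opening"])
E
python3 - <<'E'
from h import *
rep()
for n in("top","scene"): print(n); cass(n)
E
```

```text
t 4.525 tcp [0.5336 0.2646 0.0077] in reader [-396.9  -15.3] yaw 3.793694706345022 rel 1.553694706345027 F [-0.5 -0.6 -0. ] op 0.05022707475740787
top
 band 219 world [0.5324 0.1193] reader [-251.8  -22.2]
 band 80 world [0.535  0.2741] reader [-406.4  -13.5]
scene
 band 41 world [0.51   0.2734] reader [-406.6  -38.6]
 band 129 world [0.5422 0.119 ] reader [-251.1  -12.4]
 band 41 world [0.5654 0.2747] reader [-405.8   16.9]
```

Run:
```python
from h import *
im=shot("scene","s2.png")[:,:,::-1]; t=shot("top","t2.png")[:,:,::-1]
a=cv2.resize(im[150:250,370:500],(520,400),interpolation=cv2.INTER_CUBIC); b=cv2.resize(t[190:290,125:195],(280,400),interpolation=cv2.INTER_CUBIC)
cv2.imwrite("pics/c2.png",cv2.convertScaleAbs(np.hstack([a,b]),alpha=1.6))
```

```text
(no output)
```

View pics/c2.png

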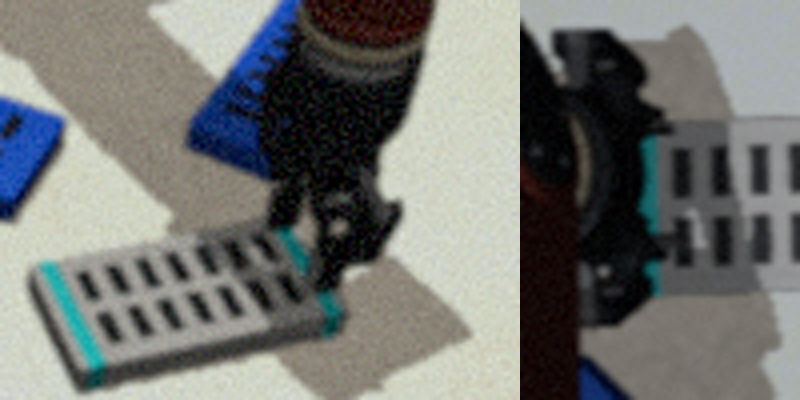

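Both crops show the finger tips on top of the rear band, at scene (451,221), not behind the end face. The cassette hasn't moved. With the jaws half open the tips sit higher than the TCP, so I'll back off, close the jaws part way and go lower.

Emit:
apply_moves(
  plan=[
    [[0,0,15],[0,0,0],50],
    [[-2,10,10],[0,0,0],50],
    [[-3,30,0],[0,0,0],25],
    [[-2,25,0],[0,0,0],25],
    [[0,0,0],[0,0,0],25],
    [[0,0,-12],[0,0,0],25],
    [[0,0,-10],[0,0,0],25],
    [[0,0,0],[0,0,0],25],
  ],
)

```text
time_s: 5.72
tcp_pos: [0.5269, 0.3348, 0.0151]
ee_rot: [0.0, 0.683, 0.73, 0.007]
ft_force: [0.2, 0.8, -0.7]
opening: 0.0249
```

Run:
```python
from h import *
rep()
for n in("top","scene"): print(n); cass(n)
print(proj("scene",ctrl.sense()["tcp_pos"]))
```

```text
t 5.725 tcp [0.5269 0.3348 0.0151] in reader [-467.4  -19.3] yaw 3.8298805745825746 rel 1.5898805745825797 F [ 0.2  0.8 -0.7] op 0.024939361747273295
top
 band 218 world [0.5322 0.1193] reader [-251.7  -22.4]
 band 223 world [0.5223 0.2754] reader [-408.2  -26.1]
scene
 band 124 world [0.5317 0.2744] reader [-406.8  -16.8]
 band 129 world [0.5422 0.119 ] reader [-251.1  -12.4]
(np.float64(468.01875482026685), np.float64(215.19890904373415))
```

Emit:
apply_moves(
  plan=[
    [[-2,-10,-8],[0,0,0],25],
    [[0,0,-3],[0,0,0],25],
    [[0,0,-2],[0,0,0],25],
    [[0,0,0],[0,0,0],25],
  ],
)

```text
time_s: 6.32
tcp_pos: [0.526, 0.3238, 0.0025]
ee_rot: [0.001, 0.684, 0.73, 0.008]
ft_force: [-0.6, -0.3, 0.2]
opening: 0.0247
```

Run:
```python
from h import *
rep(); print(proj("scene",ctrl.sense()["tcp_pos"]))
im=shot("scene","s3.png")[:,:,::-1]
a=cv2.resize(im[160:250,390:510],(800,600),interpolation=cv2.INTER_CUBIC)
cv2.imwrite("pics/c3.png",cv2.convertScaleAbs(a,alpha=1.7))
```

```text
t 6.325 tcp [0.526  0.3238 0.0025] in reader [-456.3  -20.6] yaw 3.755519795776209 rel 1.515519795776214 F [-0.6 -0.3  0.2] op 0.024714115455981445
(np.float64(462.32638183543986), np.float64(219.06896592188866))
```

View pics/c3.png

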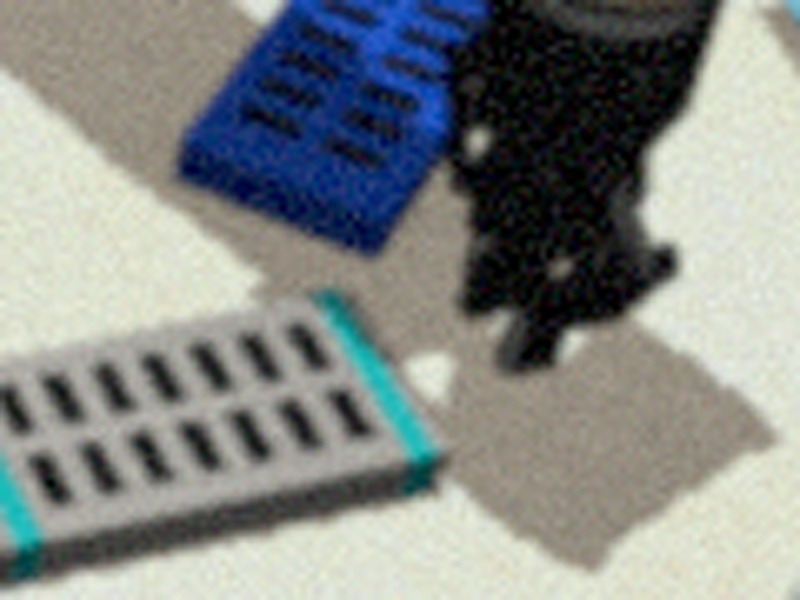

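Run:
```python
from h import *
for z in (.0,.01,.02,.03): print(z,unproj("scene",468.7,214.7,z).round(4), "front edge", unproj("scene",390+500/6.667,160+355/6.667,z).round(4))
for z in (.0,.01,.02): print(z,proj("scene",(.545,.3238,z)),proj("scene",(.545,.3128,z)))
s=ctrl.sense(); print(s["joint_efforts"].round(1), s["ft_torque"])
```

```text
0.0 [0.5129 0.3475 0.    ] front edge [0.506  0.3402 0.    ]
0.01 [0.5213 0.3414 0.01  ] front edge [0.5145 0.3342 0.01  ]
0.02 [0.5297 0.3353 0.02  ] front edge [0.523  0.3281 0.02  ]
0.03 [0.5381 0.3292 0.03  ] front edge [0.5314 0.3221 0.03  ]
0.0 (np.float64(465.09251925919375), np.float64(225.0812072075517)) (np.float64(461.04071100345755), np.float64(225.7527020026293))
0.01 (np.float64(465.988431338276), np.float64(222.4207652251908)) (np.float64(461.91257328014007), np.float64(223.09304533280275))
0.02 (np.float64(466.89553904188097), np.float64(219.7270774476287)) (np.float64(462.79534461460696), np.float64(220.4001100717657))
[ -0.  -42.1 -24.5   0.   -0.1  -0. ] [ 0.01165461 -0.0319402   0.00811028]
```

Unprojecting the near finger tip (scene 469,215) fits best at z of about 30 mm, although the TCP reads 2.5 mm. That agrees with the fingers having passed over the cassette. I'll feel downwards in small steps and watch the force.

Emit:
apply_moves(
  plan=[
    [[0,0,-2],[0,0,0],25],
    [[0,0,-2],[0,0,0],25],
    [[0,0,0],[0,0,0],25],
  ],
)

```text
time_s: 6.75
tcp_pos: [0.5266, 0.3244, -0.0011]
ee_rot: [0.001, 0.683, 0.73, 0.009]
ft_force: [0.2, 0.9, -0.5]
opening: 0.0248
```

Emit:
apply_moves(
  plan=[
    [[0,0,-3],[0,0,0],25],
    [[0,0,-3],[0,0,0],25],
    [[0,0,0],[0,0,0],25],
  ],
)

```text
time_s: 7.12
tcp_pos: [0.5265, 0.3245, -0.0076]
ee_rot: [0.001, 0.683, 0.73, 0.009]
ft_force: [0.1, -0.0, -0.5]
opening: 0.0254
```

Emit:
apply_moves(
  plan=[
    [[0,0,-3],[0,0,0],25],
    [[0,0,-3],[0,0,0],25],
    [[0,0,0],[0,0,0],25],
  ],
)

```text
time_s: 7.5
tcp_pos: [0.5264, 0.3244, -0.0141]
ee_rot: [0.001, 0.683, 0.73, 0.009]
ft_force: [-0.3, -0.9, -0.1]
opening: 0.0248
```

Run:
```python
from h import *
rep(); s=ctrl.sense(); print(s["ft_torque"])
im=shot("scene","s4.png")[:,:,::-1]; t=shot("top","t4.png")[:,:,::-1]
a=cv2.resize(im[170:240,420:500],(480,420),interpolation=cv2.INTER_CUBIC); b=cv2.resize(t[200:270,110:160],(300,420),interpolation=cv2.INTER_CUBIC)
cv2.imwrite("pics/c4.png",cv2.convertScaleAbs(np.hstack([a,b]),alpha=2))
```

```text
t 7.5 tcp [ 0.5264  0.3244 -0.0141] in reader [-457.   -20.1] yaw 3.787013867735965 rel 1.54701386773597 F [-0.3 -0.9 -0.1] op 0.0247927687331622
[ 0.04913132  0.00148638 -0.03445318]
```

View pics/c4.png

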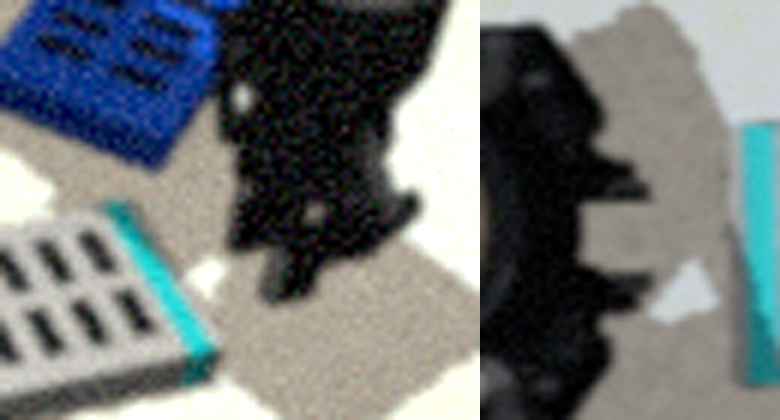

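Run:
```python
from h import *
f=lambda p:np.r_[np.array(proj("scene",p))-[464.5,219],np.array(proj("top",p))-[138,230.8]]
r=least_squares(f,[.54,.31,.01]); print(r.x,r.fun)
for z in (0,.01,.02,.03): print(z,unproj("scene",464.5,219,z).round(4),unproj("top",138,230.8,z).round(4),unproj("top",138,248.3,z).round(4))
```

```text
[0.54537987 0.31476188 0.0246845 ] [-0.49253773  0.11549803 -0.39083631 -0.1095441 ]
0 [0.5249 0.3308 0.    ] [0.5463 0.3234 0.    ] [0.5092 0.322  0.    ]
0.01 [0.5331 0.3248 0.01  ] [0.5458 0.3196 0.01  ] [0.5091 0.3182 0.01  ]
0.02 [0.5414 0.3189 0.02  ] [0.5454 0.3157 0.02  ] [0.5091 0.3144 0.02  ]
0.03 [0.5497 0.313  0.03  ] [0.5449 0.3119 0.03  ] [0.509  0.3105 0.03  ]
```

Triangulation puts the real tip about 18–25 mm above the bench at TCP z −14. The reported height has an offset, so I'll keep feeling downwards.

Emit:
apply_moves(
  plan=[
    [[0,0,-3],[0,0,0],25],
    [[0,0,-3],[0,0,0],25],
    [[0,0,0],[0,0,0],25],
  ],
)

```text
time_s: 7.98
tcp_pos: [0.5269, 0.3246, -0.02]
ee_rot: [0.001, 0.683, 0.73, 0.009]
ft_force: [0.1, -0.7, -0.2]
opening: 0.025
```

Emit:
apply_moves(
  plan=[
    [[0,0,-2],[0,0,0],25],
    [[0,0,-2],[0,0,0],25],
    [[0,0,0],[0,0,0],25],
  ],
)

```text
time_s: 8.35
tcp_pos: [0.5268, 0.3246, -0.0244]
ee_rot: [0.001, 0.683, 0.73, 0.009]
ft_force: [0.1, 0.4, -0.3]
opening: 0.0249
```

Emit:
apply_moves(
  plan=[
    [[0,0,-2],[0,0,0],25],
    [[0,0,-2],[0,0,0],25],
    [[0,0,0],[0,0,0],25],
  ],
)

```text
time_s: 8.72
tcp_pos: [0.5269, 0.3246, -0.0286]
ee_rot: [0.001, 0.683, 0.73, 0.009]
ft_force: [-0.4, 0.6, -1.1]
opening: 0.0246
```

Emit:
apply_moves(
  plan=[
    [[0,0,-1.5],[0,0,0],25],
    [[0,0,-1.5],[0,0,0],25],
    [[0,0,0],[0,0,0],25],
  ],
)

```text
time_s: 9.1
tcp_pos: [0.5271, 0.3247, -0.0316]
ee_rot: [0.001, 0.683, 0.73, 0.009]
ft_force: [0.5, -0.3, 0.6]
opening: 0.025
```

Emit:
apply_moves(
  plan=[
    [[0,0,-1.5],[0,0,0],25],
    [[0,0,-1.5],[0,0,0],25],
    [[0,0,0],[0,0,0],25],
  ],
)

```text
time_s: 9.48
tcp_pos: [0.5274, 0.3249, -0.0313]
ee_rot: [0.001, 0.683, 0.73, 0.009]
ft_force: [-0.3, -0.1, 0.1]
opening: 0.025
```

Run:
```python
from h import *
rep(); im=shot("scene","s5.png")[:,:,::-1]; t=shot("top","t5.png")[:,:,::-1]
a=cv2.resize(im[180:240,430:490],(400,400),interpolation=cv2.INTER_CUBIC); b=cv2.resize(t[210:270,120:180],(400,400),interpolation=cv2.INTER_CUBIC)
cv2.imwrite("pics/c5.png",cv2.convertScaleAbs(np.hstack([a,b]),alpha=2))
```

```text
t 9.475 tcp [ 0.5274  0.3249 -0.0313] in reader [-457.4  -19.1] yaw 3.817542576590938 rel 1.5775425765909432 F [-0.3 -0.1  0.1] op 0.025034911970653762
```

View pics/c5.png

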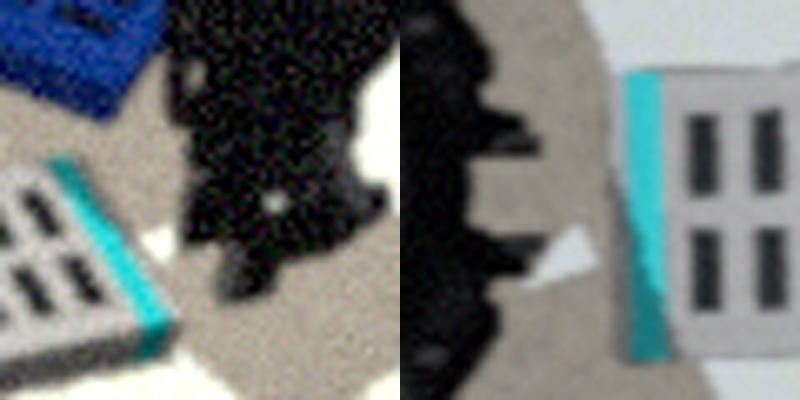

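The descent stalled at TCP z −31.5, and the tip now projects at scene (465,225), exactly where a point on the bench would be. So the real tip height is TCP z + 31.5 mm. Raising 7 mm and pushing.

Emit:
apply_moves(
  plan=[
    [[-5,0,6],[0,0,0],25],
    [[-5,-6,2],[0,0,0],25],
    [[0,-10,0],[0,0,0],25],
    [[0,-10,0],[0,0,0],25],
    [[0,-6,0],[0,0,0],25],
    [[2,-6,0],[0,0,0],25],
    [[2,-8,0],[0,0,0],25],
    [[2,-8,0],[0,0,0],25],
  ],
)

```text
time_s: 10.58
tcp_pos: [0.5223, 0.2679, -0.0237]
ee_rot: [0.0, 0.683, 0.73, 0.009]
ft_force: [-0.6, 1.3, 0.2]
opening: 0.025
```

Run:
```python
from h import *
rep()
for n in("top","scene"): print(n); cass(n)
```

```text
t 10.575 tcp [ 0.5223  0.2679 -0.0237] in reader [-400.6  -26.5] yaw 3.7749401170152908 rel 1.5349401170152959 F [-0.6  1.3  0.2] op 0.0249572988227472
top
 band 215 world [0.5386 0.0891] reader [-221.3  -17.2]
 band 222 world [0.5294 0.2449] reader [-377.4  -20.3]
scene
 band 129 world [0.5374 0.243 ] reader [-375.2  -12.3]
 band 133 world [0.5483 0.0878] reader [-219.7   -7.5]
```

Pushing works and the cassette follows. Centre is now at reader (−299, −19) with yaw +1.1°. Steering on.

Emit:
apply_moves(
  plan=[
    [[2,-12,0],[0,0,-0.2],25],
    [[2,-12,0],[0,0,-0.2],25],
    [[2,-12,0],[0,0,-0.2],25],
    [[2,-12,0],[0,0,-0.2],25],
    [[2,-12,0],[0,0,0],25],
    [[2,-12,0],[0,0,0],25],
    [[2,-12,0],[0,0,0],25],
  ],
)

```text
time_s: 11.55
tcp_pos: [0.5372, 0.1779, -0.0237]
ee_rot: [0.001, 0.689, 0.725, 0.009]
ft_force: [0.1, 2.1, 0.8]
opening: 0.0247
```

Run:
```python
from h import *
rep()
for n in("top","scene"): print(n); cass(n)
```

```text
t 11.55 tcp [ 0.5372  0.1779 -0.0237] in reader [-310.1  -15.1] yaw 2.9113632330995785 rel 0.6713632330995836 F [0.1 2.1 0.8] op 0.024733540693455208
top
 band 215 world [ 0.5507 -0.0012] reader [-130.7   -8.6]
 band 228 world [0.5428 0.1547] reader [-286.7  -10.4]
scene
 band 131 world [0.553  0.1525] reader [-284.2   -0.3]
 band 136 world [ 0.5598 -0.003 ] reader [-128.5    0.4]
```

Emit:
apply_moves(
  plan=[
    [[2,-12,0],[0,0,-0.2],25],
    [[2,-12,0],[0,0,-0.2],25],
    [[2,-12,0],[0,0,-0.2],25],
    [[2,-12,0],[0,0,0],25],
    [[2,-10,0],[0,0,0],25],
    [[1,-6,0],[0,0,0],25],
  ],
)

```text
time_s: 12.4
tcp_pos: [0.5488, 0.1094, -0.0238]
ee_rot: [0.001, 0.693, 0.721, 0.008]
ft_force: [-0.2, 1.7, -0.0]
opening: 0.0252
```

Run:
```python
from h import *
rep()
im=shot("top","t6.png"); cass("top",im); cass("scene")
c=cv2.resize(im[150:280,205:415,::-1],(798,494),interpolation=cv2.INTER_CUBIC); cv2.imwrite("pics/c6.png",cv2.convertScaleAbs(c,alpha=1.7))
```

```text
t 12.4 tcp [ 0.5488  0.1094 -0.0238] in reader [-241.2   -6.2] yaw 2.22987199251601 rel -0.010128007483984902 F [-0.2  1.7 -0. ] op 0.025156162939111708
 band 212 world [ 0.56 -0.07] reader [-61.5  -2. ]
 band 134 world [0.5638 0.0854] reader [-216.6    7.8]
 band 146 world [ 0.5692 -0.0705] reader [-60.7   7.2]
```

View pics/c6.png

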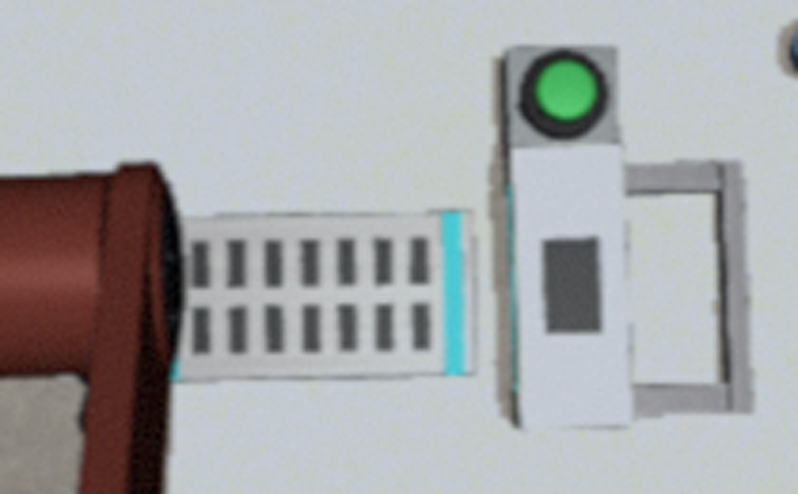

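The crop shows the cassette (rows 213–377) lined up with the channel (192–385), with its front end at column 470 just short of the beam. Offset is about −2 mm and the yaw matches. Pushing straight in.

Emit:
apply_moves(
  plan=[
    [[0.7,-11,0],[0,0,0],25],
    [[0.7,-11,0],[0,0,0],25],
    [[0.7,-11,0],[0,0,0],25],
    [[0.7,-11,0],[0,0,0],25],
    [[0.7,-11,0],[0,0,0],25],
    [[0.5,-11,0],[0,0,0],25],
    [[0.5,-10,0],[0,0,0],25],
  ],
)

```text
time_s: 13.38
tcp_pos: [0.5533, 0.0289, -0.0238]
ee_rot: [0.001, 0.693, 0.721, 0.008]
ft_force: [0.0, 1.0, 0.4]
opening: 0.0251
```

Run:
```python
from h import *
rep(); cass("top"); cass("scene")
```

```text
t 13.375 tcp [ 0.5533  0.0289 -0.0238] in reader [-160.6   -4.8] yaw 2.307776474090801 rel 0.067776474090806 F [0.  1.  0.4] op 0.025103222943114126
 band 143 world [0.5671 0.0046] reader [-135.8    8. ]
```

Emit:
apply_moves(
  plan=[
    [[0.5,-11,0],[0,0,0],25],
    [[0.5,-11,0],[0,0,0],25],
    [[0.5,-11,0],[0,0,0],25],
    [[0.5,-8,0],[0,0,0],25],
    [[0.2,-4,0],[0,0,0],25],
  ],
)

```text
time_s: 14.1
tcp_pos: [0.5556, -0.0193, -0.0239]
ee_rot: [0.001, 0.693, 0.721, 0.008]
ft_force: [-0.4, 2.4, 0.8]
opening: 0.0251
```

Emit:
apply_moves(
  plan=[
    [[0.1,-3,0],[0,0,0],25],
    [[0.1,-3,0],[0,0,0],25],
    [[0.1,-3,0],[0,0,0],25],
  ],
)

```text
time_s: 14.48
tcp_pos: [0.5558, -0.0285, -0.0239]
ee_rot: [0.0, 0.693, 0.721, 0.008]
ft_force: [-0.2, 2.6, 1.1]
opening: 0.025
```

Run:
```python
from h import *
rep(); cass("top"); cass("scene")
```

```text
t 14.475 tcp [ 0.5558 -0.0285 -0.0239] in reader [-103.2   -4.5] yaw 2.282967657979597 rel 0.042967657979602336 F [-0.2  2.6  1.1] op 0.02496738154314716
 band 208 world [ 0.5684 -0.2078] reader [76.5  1. ]
 band 146 world [ 0.5712 -0.0518] reader [-79.2   9.9]
 band 160 world [ 0.5754 -0.2078] reader [76.8  8. ]
```

Emit:
apply_moves(
  plan=[
    [[0,-2,0],[0,0,0],25],
    [[0,-2,0],[0,0,0],25],
  ],
)

```text
time_s: 14.82
tcp_pos: [0.5555, -0.0294, -0.0238]
ee_rot: [-0.002, 0.694, 0.72, 0.01]
ft_force: [0.3, 9.5, 2.1]
opening: 0.0253
```

Emit:
apply_moves(
  plan=[
    [[0,-2,0],[0,0,0],25],
  ],
)

```text
time_s: 14.95
tcp_pos: [0.5553, -0.0293, -0.0238]
ee_rot: [-0.003, 0.694, 0.72, 0.011]
ft_force: [-0.4, 6.6, 2.4]
opening: 0.0248
```

Emit:
apply_moves(
  plan=[
    [[0,-3,0],[0,0,0],25],
  ],
)

```text
time_s: 15.08
tcp_pos: [0.5549, -0.0292, -0.0237]
ee_rot: [-0.005, 0.694, 0.72, 0.013]
ft_force: [-0.6, 11.5, 3.3]
opening: 0.0247
```

Run:
```python
from h import *
rep(); cass("top"); cass("scene")
```

```text
t 15.075 tcp [ 0.5549 -0.0292 -0.0237] in reader [-102.5   -5.5] yaw 2.092536809580622 rel -0.14746319041937284 F [-0.6 11.5  3.3] op 0.024725675648510945
 band 207 world [ 0.5686 -0.2092] reader [77.9  1.2]
 band 140 world [ 0.5677 -0.0526] reader [-78.6   6.4]
 band 156 world [ 0.5753 -0.2085] reader [77.4  7.9]
```

The push stalled against the stop at about 10 N, with the front band at +77.9 mm (78 expected). Backing off, rising and going to the button with the fingers shut.

Emit:
apply_moves(
  plan=[
    [[0,10,0],[0,0,0],25],
    [[0,25,5],[0,0,0],25],
    [[0,0,50],[0,0,0],0],
    [[0,0,50],[0,0,0],0],
    [[0,0,30],[0,0,0],0],
    [[0,0,0],[0,0,0],0],
  ],
)

```text
time_s: 15.92
tcp_pos: [0.5533, 0.0059, 0.1136]
ee_rot: [-0.004, 0.693, 0.721, 0.01]
ft_force: [-0.4, 0.4, 0.1]
opening: -0.0002
```

Run:
```python
from h import *
rep(); im=shot("top","t7.png"); cass("top",im); cass("scene")
c=cv2.resize(im[150:280,225:415,::-1],(798,546),interpolation=cv2.INTER_CUBIC); cv2.imwrite("pics/c7.png",cv2.convertScaleAbs(c,alpha=1.7))
```

```text
t 15.925 tcp [0.5533 0.0059 0.1136] in reader [-137.7   -5.8] yaw 2.253542176401382 rel 0.013542176401386996 F [-0.4  0.4  0.1] op -0.00024589358330413466
 band 207 world [ 0.5686 -0.2092] reader [77.9  1.1]
 band 146 world [ 0.5698 -0.0527] reader [-78.4   8.5]
 band 158 world [ 0.5749 -0.2083] reader [77.3  7.5]
```

View pics/c7.png

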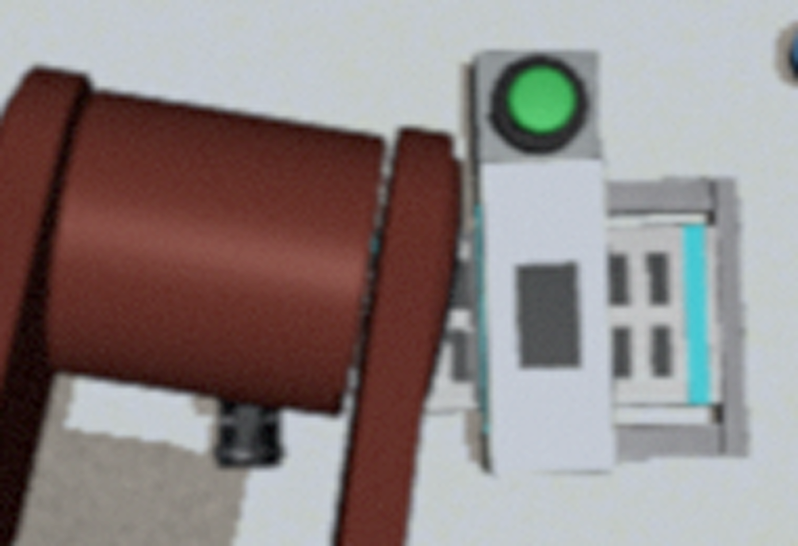

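Seated: the front edge lies along the stop (crop column ~715) and the cassette is parallel to the rails. Moving over the button.

Emit:
apply_moves(
  plan=[
    [[29,-33,0],[0,0,0],0],
    [[29,-33,0],[0,0,0],0],
    [[29,-33,0],[0,0,0],0],
    [[26,-32,0],[0,0,0],0],
    [[0,0,0],[0,0,0],0],
  ],
)

```text
time_s: 16.65
tcp_pos: [0.6569, -0.1267, 0.0952]
ee_rot: [-0.016, 0.693, 0.721, 0.002]
ft_force: [-0.7, 0.9, -0.5]
opening: -0.0001
```

Run:
```python
from h import *
rep()
```

```text
t 16.65 tcp [ 0.6569 -0.1267  0.0952] in reader [-1.  92.6] yaw 2.3057319520075197 rel 0.0657319520075248 F [-0.7  0.9 -0.5] op -9.07756972496642e-05
```

Emit:
apply_moves(
  plan=[
    [[6,0,-10],[-0.7,-0.6,0],0],
    [[5,0,-15],[-0.7,-0.6,0],0],
    [[0,0,-15],[0,0,0],0],
    [[0,0,0],[0,0,0],0],
  ],
)

```text
time_s: 17.15
tcp_pos: [0.6619, -0.1224, 0.0457]
ee_rot: [-0.005, 0.692, 0.722, -0.003]
ft_force: [-0.0, 0.2, 0.3]
opening: 0.0003
```

Run:
```python
from h import *
rep(); print(ctrl.sense()["ee_rot"])
```

```text
t 17.15 tcp [ 0.6619 -0.1224  0.0457] in reader [-5.2 97.7] yaw 2.425177594946547 rel 0.18517759494655195 F [-0.   0.2  0.3] op 0.0002621592285526111
[-0.0049231   0.69197351  0.72190074 -0.00278183]
```

Emit:
apply_moves(
  plan=[
    [[3,-3,-4],[0,0,0],0],
    [[3,-2,-4],[0,0,0],0],
    [[0,0,0],[0,0,0],0],
  ],
)

```text
time_s: 17.52
tcp_pos: [0.6688, -0.1275, 0.0381]
ee_rot: [-0.004, 0.692, 0.722, -0.002]
ft_force: [-0.1, 0.6, 0.0]
opening: -0.0004
```

Emit:
apply_moves(
  plan=[
    [[0,0,-3],[0,0,0],0],
    [[0,0,-3],[0,0,0],0],
  ],
)

```text
time_s: 17.77
tcp_pos: [0.6696, -0.1279, 0.0331]
ee_rot: [-0.003, 0.692, 0.722, -0.002]
ft_force: [-0.9, -0.5, 1.7]
opening: -0.0001
```

Emit:
apply_moves(
  plan=[
    [[0,0,-2],[0,0,0],0],
  ],
)

```text
time_s: 17.9
tcp_pos: [0.6696, -0.1279, 0.0314]
ee_rot: [-0.003, 0.692, 0.722, -0.002]
ft_force: [-1.4, 1.5, 3.0]
opening: -0.0001
```

Emit:
apply_moves(
  plan=[
    [[0,0,-2],[0,0,0],0],
  ],
)

```text
time_s: 18.02
tcp_pos: [0.6696, -0.1279, 0.0298]
ee_rot: [-0.003, 0.692, 0.722, -0.002]
ft_force: [-0.8, 0.6, 2.6]
opening: 0.0003
```

Emit:
apply_moves(
  plan=[
    [[0,0,-2],[0,0,0],0],
  ],
)

```text
time_s: 18.15
tcp_pos: [0.6696, -0.1279, 0.0281]
ee_rot: [-0.004, 0.692, 0.722, -0.002]
ft_force: [-1.1, 0.6, 6.6]
opening: 0.0001
```

Emit:
apply_moves(
  plan=[
    [[0,0,-2],[0,0,0],0],
  ],
)

```text
time_s: 18.27
tcp_pos: [0.6698, -0.1279, 0.028]
ee_rot: [-0.004, 0.692, 0.722, -0.002]
ft_force: [-5.5, 1.1, 14.4]
opening: 0.0002
```

The button bottomed: about 6 mm of travel, z stalled at 0.028 and force up to 14 N. One more light press to hold it, then straight up.

Emit:
apply_moves(
  plan=[
    [[0,0,-2],[0,0,0],0],
    [[0,0,-2],[0,0,0],0],
  ],
)

```text
time_s: 18.52
tcp_pos: [0.6696, -0.1279, 0.0281]
ee_rot: [-0.004, 0.692, 0.722, -0.003]
ft_force: [-4.2, 0.2, 10.1]
opening: -0.0003
```

Emit:
apply_moves(
  plan=[
    [[0,0,10],[0,0,0],0],
    [[0,0,30],[0,0,0],0],
    [[0,0,50],[0,0,0],0],
    [[-20,30,30],[0,0,0],0],
    [[-40,40,0],[0,0,0],0],
    [[-40,40,0],[0,0,0],0],
    [[-40,40,0],[0,0,0],0],
    [[-40,40,0],[0,0,0],0],
    [[-20,20,0],[0,0,0],0],
    [[0,0,0],[0,0,0],0],
  ],
)

```text
time_s: 19.77
tcp_pos: [0.4664, 0.0863, 0.1521]
ee_rot: [0.0, 0.692, 0.721, 0.001]
ft_force: [0.8, -0.1, -0.4]
opening: 0.0
```

Run:
```python
from h import *
rep(); im=shot("top","t8.png"); cass("top",im); sc=shot("scene","s8.png"); cass("scene",sc)
cv2.imwrite("pics/c8.png",cv2.convertScaleAbs(np.vstack([cv2.resize(im[90:340,90:510,::-1],(504,300)),cv2.resize(sc[130:380,130:550,::-1],(504,300))]),alpha=1.5))
```

```text
t 19.775 tcp [0.4664 0.0863 0.1521] in reader [-221.4  -89.4] yaw 2.355371768730464 rel 0.11537176873046917 F [ 0.8 -0.1 -0.4] op 2.8702275930491008e-05
 band 208 world [ 0.5686 -0.2092] reader [77.9  1.1]
 band 212 world [ 0.5618 -0.053 ] reader [-78.5   0.4]
 band 137 world [ 0.5673 -0.0528] reader [-78.4   6. ]
 band 153 world [ 0.5747 -0.2084] reader [77.3  7.3]
```

View pics/c8.png

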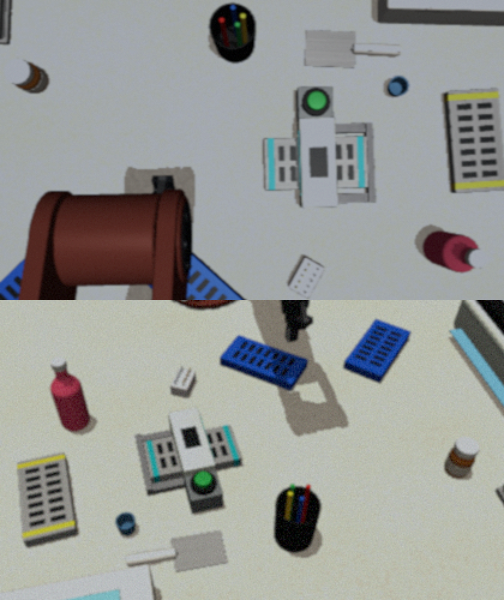

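The cassette is home: centre at reader (−0.3, +0.8) mm, yaw about 0.3°, under the bridge. The button is back up and the arm is clear with no load. The bystanders look where they were. Handing in.

```bash
python3 -c "
from plant import ctrl
print(ctrl.close_job())"
```

```text
the job is handed in; nothing more can be done
None
```

The turquoise-banded cassette is under the bridge and against the stop. The green button was then pressed to the bottom and released, and the job was handed in at about 20 s.

**Cassette:** I pushed it with the two fingers against its rear end, without gripping or lifting. The push stalled at the stop at about 10 N. In the last top view its centre is at reader (−0.3, +0.8) mm, within about 0.3° of square. The scene camera puts it about 6 mm further sideways. I trusted the top view, which fixed the reader and the cassette together, and its crop shows the cassette parallel to the rails.

**Button:** It went down about 6 mm and stopped, with the force reaching 14 N. After I let go it looked up again in the picture, though I did not measure its height.

**Bystanders and blue look-alikes:** They look unmoved in the last pictures. I checked this only by eye, and in the top view the arm hid part of the blue pair.

**What disagreed:** The finger tips were about 31 mm higher than the reported tool position. Because of that, my first push passed over the top of the cassette without moving it. I found the true height by feeling for the bench and checking against the pictures. I viewed 11 pictures, one over budget.

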